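Move the vessels from the cold carrier to the warming block in reverse order

ROBOT

A 6-joint arm with a two-finger parallel gripper is mounted at the origin on a cart in front of the work surface, level with it; the furniture and walls round the work are solid. World frame = base frame: x ahead of the robot, y to its left, z up, the work surface at z = 0. Lengths are in mm, angles in rad, forces in N, time in s.
With the tool pointing down it reaches from about 275 to 750 mm from the base axis. Payload 10.2 kg.
Tool frame: the origin (TCP) lies on the centre line of the jaws, within the pads' length; the fingertips stand 19 mm ahead of it and the grasp point (between the pads) is the TCP; z points along the fingers, y is the line along which they close (so a half turn about z gives the same grasp; the last joint's range is limited). The gripper opens to 85 mm and grips with 20 to 120 N. Pads are 22 mm wide; open, the fingers measure 114 mm over their backs; the gripper's body (76 mm by 85 mm) begins 54 mm behind the grasp point. The pads swing forward as they close: fully open they stand 13 mm farther back than shut.
Start: joints at [-1.493, 0.313, 1.498, -0, 1.331, -0.223], TCP at [155.536, -501.438, 250.294] pointing down, gripper open.
Joint ranges: [-2.94, 2.94], [-0.97, 2.17], [0.19, 2.56], [-1.23, 4.37], [0.02, 3.11], [-2.88, 2.88]. Speed limits (rad/s): [2.39, 2.39, 3.01, 3.14, 3.14, 3.14].

INTERFACE

Orientations are given as a unit quaternion [w, x, y, z].
In Python, from rig import sense, capture, finish_job, regions_of, mark_of gives the robot as it stands.
- The arm moves only by the tool jog_arm, never from a script. Its argument "series" is text: rows parted by semicolons, each of 7 numbers parted by spaces: the shift along the tool's x, y, z in units of 0.4 m (1.0 is 0.4 m), then the turn, a rotation vector about the tool's x, y, z in units of pi/2 rad (1.0 is pi/2 rad), then the opening, from -1 (shut) to 1 (fully open). A call has 1 to 20 rows; each row is the pose to reach, as a shift and turn from the pose commanded when the call began, along the tool's axes at that moment; what a row does not reach only later rows make up. A row lasts 1/8 s, in which the tool goes at most 62.5 mm and 10.7 degrees, less where a joint would pass 70% of its speed; a pose out of reach is approached as far as the arm can. A call with a number of a shift or a turn outside -1 to 1 is refused whole. A call with a gripper value outside its range is refused whole. The fingers move at their own pace and stop on an object; "grip_force" is the grip in N (left out, the last holds). Time passes only in rows, so rows that repeat a pose let the fingers close. It gives the time, the measured TCP pose, the force, the opening and the grip force at its end, in the units of the state.
- sense(): the state, without advancing time (a new reading comes with each control period).
- capture(name): name is "scene" or "top"; returns a dict with "img" (420x560x3 uint8, red, green, blue), "intrinsics" (3x3 intrinsics, pixels), "R" (3x3) and "t" (3): a world point X has camera coordinates R X + t. Camera axes: x right, y down, z forward; pixel columns grow to the right and rows downward; lengths in mm; the calibration is good to about 2 mm. A picture is of the moment at which its call begins. There is no depth.
- finish_job(): hands the job in; it is judged then, once.
Trained networks look in a picture, given as the dict that the camera call returned (one of the last four; its "shot" number tells which), for a name from the list of things; names that differ only in an ending like _2 or _b are one class to them, and where a whole thing is asked for, a point or a joint stands for the part that bears it (a point fixed in the world has none). Each returns a list of dicts, best first, with "confidence" (0 to 1); they miss things now and then, are a little off and sometimes report something else, mostly with a low value. They report only what shows in the picture. A call takes as long as a camera call.
- regions_of(label, picture): "region" (420x560 bool, what is visible of it) and "point" ([row, column] in pixels, amid what is visible of it).
- mark_of(label, picture): "point" ([row, column] in pixels: a listed point, or the origin of a listed thing).
The state is a dict: "time_s": time; "joints": joint angles; "dq": joint speeds; "tau": joint torques, N m; "eef_pos": TCP position; "ee_rot": TCP orientation; "force": force on the tool from outside, world axes, zero at the start; "wrist_torque": the same for the moment, N m; "grip_width": opening from 0.0 (shut) to 1.0 (fully open); "grip_force": force on a finger pad.
Only numpy, scipy, OpenCV 4.12 (cv2) and the standard library are available. Lean on these libraries where they do the work, as an engineer would, in place of code of your own. Each camera call takes 0.05 s, during which the arm holds its last target. There are 200 camera calls.

TASK

Put the four vessels that stand in the white nests of the carrier into the four wells of the metal warming block, in reverse order: their row is the order of use, and it must now start at the right, on the side of the microscope's eyepieces. So the vessel at the left end of the carrier (seen from the robot) goes into the well at the right end of the block, the next one into the well beside it, and so on. Keep them upright and set them down to the floor of the wells instead of dropping them.

Things in the scene. Friction and masses are not known exactly. Their poses are not given: they have to be found in the camera images.
- medium_bottle: white bottle with a blue screw cap, the tallest vessel: 48 mm wide, 105 mm high (straight body up to 69 mm, then a shoulder and a 28 mm wide cap); loose, under 0.2 kg. Origin: centre of its underside, z up. It stands in a nest at the start (underside 8 mm above the worktop).
- oil_bottle: translucent bottle with a paper label and a narrow black screw cap: 42 mm wide, 88 mm high (straight body up to 57 mm, then a shoulder and a 27 mm wide cap); loose, under 0.2 kg. Origin: centre of its underside, z up. It stands in a nest at the start (underside 8 mm above the worktop).
- beaker: small open clear glass beaker, 42 mm wide at its lip and 39 mm below it, 50 mm high; loose, under 0.2 kg. Origin: centre of its underside, z up. It stands in a nest at the start (underside 8 mm above the worktop).
- jar: translucent round jar with a wide black screw lid: lid 36 mm wide from 38 to 54 mm height, body below it 32 mm wide, 54 mm high in all; loose, under 0.2 kg. Origin: centre of its underside, z up. It stands in a nest at the start (underside 8 mm above the worktop).
- nest_medium_bottle: the fixed white nest in which the medium bottle stands at the start, one of four alike side by side in the carrier: 65 x 65.5 x 21 mm, round well of 55 mm diameter and 16 mm depth. Origin: centre of its underside (3 mm above the worktop, well floor 5 mm higher); axes as the carrier's.
- nest_oil_bottle: the fixed white nest in which the oil bottle stands at the start, one of four alike side by side in the carrier: 65 x 65.5 x 21 mm, round well of 55 mm diameter and 16 mm depth. Origin: centre of its underside (3 mm above the worktop, well floor 5 mm higher); axes as the carrier's.
- nest_beaker: the fixed white nest in which the beaker stands at the start, one of four alike side by side in the carrier: 65 x 65.5 x 21 mm, round well of 55 mm diameter and 16 mm depth. Origin: centre of its underside (3 mm above the worktop, well floor 5 mm higher); axes as the carrier's.
- nest_jar: the fixed white nest in which the jar stands at the start, one of four alike side by side in the carrier: 65 x 65.5 x 21 mm, round well of 55 mm diameter and 16 mm depth. Origin: centre of its underside (3 mm above the worktop, well floor 5 mm higher); axes as the carrier's.
- carrier: fixed aluminium rail, 72 x 281 mm, with the four white nests in a row between 30 mm high end plates. Origin: centre of its underside, on the worktop; y runs along the row to its left end (seen from the robot), x across it away from the robot. Nest centres at y = +99, +33, -33, -99 mm; nests 24 mm high. Behind the rows the microscope overhangs the worktop from world x = 0.65 m, 0.3 m up.
- warming_block: fixed bare-metal block on a black foot, 80 x 284 x 24 mm, with a row of four empty round wells. Origin: centre of its underside, on the worktop; y runs along the row to its left end (seen from the robot), x across it away from the robot. Well centres at y = +102, +34, -34, -102 mm; wells 63 mm wide, chamfered, 16 mm deep, floor 8 mm above the worktop.

How it is judged (in metres and radians):
At the end, for the whole second after the job is handed in: Each vessel stands at rest on the floor of the warming-block well that mirrors its own nest's place in the carrier (first from the left to first from the right, and so on): within 18 mm of the well's centre along and across the row, height within 4 mm, upright within 0.1 rad (((y of nest_medium_bottle in the frame of carrier between 0.084 and 0.114 m and y of medium_bottle in the frame of warming_block between -0.12 and -0.084 m) or (y of nest_medium_bottle in the frame of carrier between 0.018 and 0.048 m and y of medium_bottle in the frame of warming_block between -0.052 and -0.016 m) or (y of nest_medium_bottle in the frame of carrier between -0.048 and -0.018 m and y of medium_bottle in the frame of warming_block between 0.016 and 0.052 m) or (y of nest_medium_bottle in the frame of carrier between -0.114 and -0.084 m and y of medium_bottle in the frame of warming_block between 0.084 and 0.12 m)) and x of medium_bottle in the frame of warming_block between -0.018 and 0.018 m and z of medium_bottle in the frame of warming_block between 0.004 and 0.012 m and angle between each of medium_bottle, oil_bottle, beaker, jar's own z axis and vertical below 0.1 rad and linear speed of each of medium_bottle, oil_bottle, beaker, jar below 0.02 m/s and ((y of nest_oil_bottle in the frame of carrier between 0.084 and 0.114 m and y of oil_bottle in the frame of warming_block between -0.12 and -0.084 m) or (y of nest_oil_bottle in the frame of carrier between 0.018 and 0.048 m and y of oil_bottle in the frame of warming_block between -0.052 and -0.016 m) or (y of nest_oil_bottle in the frame of carrier between -0.048 and -0.018 m and y of oil_bottle in the frame of warming_block between 0.016 and 0.052 m) or (y of nest_oil_bottle in the frame of carrier between -0.114 and -0.084 m and y of oil_bottle in the frame of warming_block between 0.084 and 0.12 m)) and x of oil_bottle in the frame of warming_block between -0.018 and 0.018 m and z of oil_bottle in the frame of warming_block between 0.004 and 0.012 m and ((y of nest_beaker in the frame of carrier between 0.084 and 0.114 m and y of beaker in the frame of warming_block between -0.12 and -0.084 m) or (y of nest_beaker in the frame of carrier between 0.018 and 0.048 m and y of beaker in the frame of warming_block between -0.052 and -0.016 m) or (y of nest_beaker in the frame of carrier between -0.048 and -0.018 m and y of beaker in the frame of warming_block between 0.016 and 0.052 m) or (y of nest_beaker in the frame of carrier between -0.114 and -0.084 m and y of beaker in the frame of warming_block between 0.084 and 0.12 m)) and x of beaker in the frame of warming_block between -0.018 and 0.018 m and z of beaker in the frame of warming_block between 0.004 and 0.012 m and ((y of nest_jar in the frame of carrier between 0.084 and 0.114 m and y of jar in the frame of warming_block between -0.12 and -0.084 m) or (y of nest_jar in the frame of carrier between 0.018 and 0.048 m and y of jar in the frame of warming_block between -0.052 and -0.016 m) or (y of nest_jar in the frame of carrier between -0.048 and -0.018 m and y of jar in the frame of warming_block between 0.016 and 0.052 m) or (y of nest_jar in the frame of carrier between -0.114 and -0.084 m and y of jar in the frame of warming_block between 0.084 and 0.12 m)) and x of jar in the frame of warming_block between -0.018 and 0.018 m and z of jar in the frame of warming_block between 0.004 and 0.012 m); the robot touches nothing.
It fails at once if a vessel is tipped by more than 35 degrees (angle between any of medium_bottle, oil_bottle, beaker, jar's own z axis and vertical above 0.61 rad).
It fails at once if a vessel is let go or falls with its underside more than 50 mm above the worktop ((contact force between the fingers and medium_bottle below 0.05 N and height (world z) of medium_bottle above 0.05 m) or (contact force between the fingers and oil_bottle below 0.05 N and height (world z) of oil_bottle above 0.05 m) or (contact force between the fingers and beaker below 0.05 N and height (world z) of beaker above 0.05 m) or (contact force between the fingers and jar below 0.05 N and height (world z) of jar above 0.05 m)).
It also fails if it takes over 109 s, if anything falls off the work surface, if the arm or the gripper's body presses on something with over 40 N, if the wrist force passes 120 N, or if a joint passes its speed limit or range.

## Working session

There is one attempt and no reset: what is moved stays moved. The work goes in short steps, Python scripts to look and compute and a tool call to move; the robot and the scene stay as the last step left them, time stands still between calls to the robot, and variables do not carry over. Pictures are saved under pics/ and viewed, at most 14 in all, crops included, and the job is handed in when it is done.

Besides the shell and the picture viewer there is one more tool, called after ">>>" by a JSON object that holds its "name" and its "arguments". jog_arm: Moves the arm, as the interface text tells. Shifts and turns lie within -1 to 1; 1 stands for 0.4 m of shift or pi/2 rad of turn. Its arguments: {"type":"object","properties":{"series":{"type":"string"},"grip_force":{"type":"number"}},"required":["series"]}

```bash
mkdir -p pics
cat > h.py <<'E'
import numpy as np, cv2
from rig import *
def ray(P,rc):
    K,R,t=map(np.array,(P["intrinsics"],P["R"],P["t"]))
    d=R.T@np.linalg.inv(K)@[rc[1],rc[0],1.]; return -R.T@t,d
def onz(P,rc,z):
    o,d=ray(P,rc); return o+d*(z-o[2])/d[2]
def save(P,n): cv2.imwrite(n,cv2.cvtColor(P["img"],cv2.COLOR_RGB2BGR))
def proj(P,X):
    c=np.array(P["R"])@X+np.array(P["t"]); p=np.array(P["intrinsics"])@c; return p[1]/p[2],p[0]/p[2]
E
python3 - <<'E'
from h import *
np.set_printoptions(precision=1,suppress=True)
s=sense(); print(s)
Z=dict(medium_bottle=8,oil_bottle=8,beaker=8,jar=8,nest_medium_bottle=3,nest_oil_bottle=3,nest_beaker=3,nest_jar=3,carrier=0,warming_block=0)
for c in("top","scene"):
    P=capture(c); save(P,f"pics/{c}0.png"); print(c,ray(P,(210,280)))
    for n,z in Z.items():
        for m in mark_of(n,P)[:2]: print(n,np.round(m["confidence"],2),np.array(m["point"]),onz(P,m["point"],z))
E
```

```text
{'time_s': 0.0, 'joints': array([-1.5,  0.3,  1.5, -0. ,  1.3, -0.2]), 'dq': array([ 0.,  0., -0., -0., -0.,  0.]), 'tau': array([  0. , -41.2, -26. ,  -0. ,   0. ,  -0. ]), 'eef_pos': array([ 155.5, -501.2,  249.7]), 'ee_rot': array([-0. ,  1. ,  0.1,  0. ]), 'force': array([0.1, 1.1, 0.8]), 'wrist_torque': array([-0., -0.,  0.]), 'grip_force': 0.0, 'grip_width': 0.9999650917059952}
top (array([375.7, 159.6, 875.6]), array([ 0.1,  0. , -1. ]))
medium_bottle 0.63 [246.2 224.4] [388.3 294.9   8. ]
oil_bottle 0.73 [228.7 306.7] [430.1 108.1   8. ]
beaker 0.57 [238.1 248.5] [407.3 240.4   8. ]
beaker 0.46 [175.7 286.7] [552.5 154.6   8. ]
jar 0.78 [231.5 281.4] [423.1 165.6   8. ]
nest_medium_bottle 0.67 [247.5 223.7] [385.4 297.2   3. ]
nest_oil_bottle 0.91 [227.  308.1] [434.4 104.6   3. ]
nest_beaker 0.66 [239.4 249.9] [404.6 237.5   3. ]
nest_jar 0.55 [233.8 280.8] [418.1 166.9   3. ]
carrier 0.97 [235.8 267.8] [413.4 196.8   0. ]
warming_block 0.6 [177.2 287. ] [550.5 153.8   0. ]
warming_block 0.36 [230.2 309.7] [427.2 100.7   0. ]
scene (array([ 599. , -245.6,  790.2]), array([-0.2,  0.5, -0.9]))
medium_bottle 0.79 [155.2 258.5] [389.1 296.5   8. ]
oil_bottle 0.89 [247.4 250.5] [433.2 111.6   8. ]
beaker 0.68 [187.1 254.2] [402.8 227.4   8. ]
beaker 0.49 [250.2 249.7] [433.5 106.3   8. ]
jar 0.6 [217.5 255.5] [423.9 168.6   8. ]
nest_medium_bottle 0.82 [157.3 262.2] [395.9 297.3   3. ]
nest_oil_bottle 0.58 [251.8 251.4] [436.1 106.5   3. ]
nest_oil_bottle 0.32 [188.5 254.7] [403.3 227.9   3. ]
nest_beaker 0.86 [185.6 258.9] [408.7 235.8   3. ]
nest_jar 0.82 [218.8 254.8] [422.4 168.5   3. ]
nest_jar 0.48 [244.4 323.2] [548.1 152.7   3. ]
warming_block 0.67 [242.1 325.6] [550.8 159.5   0. ]
```

```bash
python3 -c "
import cv2
for c,(a,b,d,e) in dict(top=(120,290,170,380),scene=(110,320,200,410)).items():
    i=cv2.imread(f'pics/{c}0.png')[a:b,d:e]; k=min(800/i.shape[1],600/i.shape[0]);k=int(k*10)/10; print(c,k)
    cv2.imwrite(f'pics/{c}0c.png',cv2.resize(i,None,fx=k,fy=k,interpolation=cv2.INTER_CUBIC))"
```

```text
top 3.5
scene 2.8
```

View pics/top0c.png

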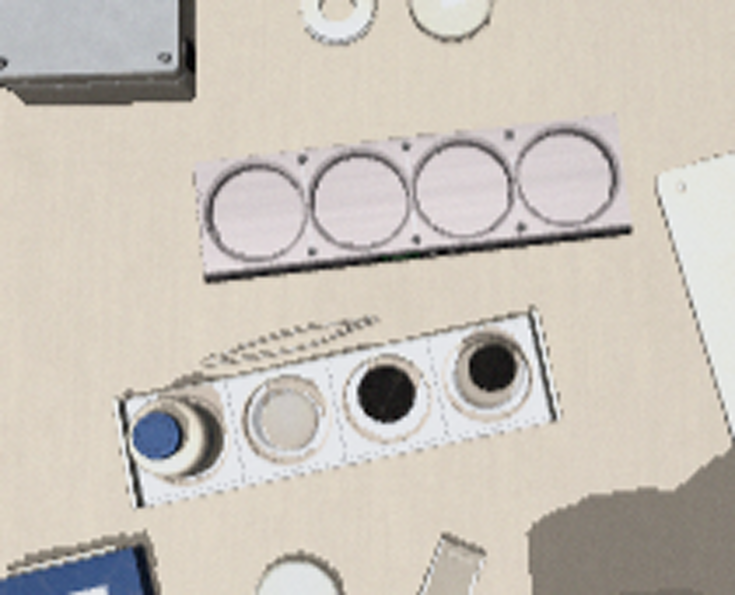

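View pics/scene0c.png

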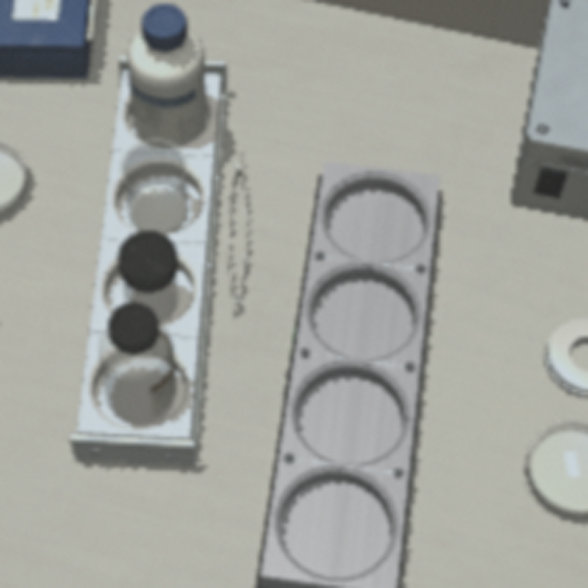

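View pics/scene0.png

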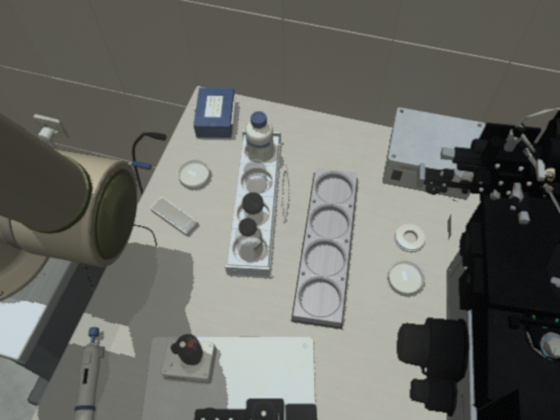

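The carrier's order from the left is medium bottle, beaker, jar, oil bottle. In the top crop the empty wells sit at about (256,212), (360,202), (464,188) and (567,177). Next I'll refine these positions.

```bash
cat > m.py <<'E'
from h import *
from scipy.optimize import least_squares
np.set_printoptions(precision=1,suppress=True)
# mouths of block and carrier from crop picks, rim z=24
T=capture("top");S=capture("scene")
def pk(xy,k,o): return (np.array(xy)[::-1]/k+np.array(o))
bt=[pk(p,3.5,(120,170)) for p in[(256,212),(360,202),(464,188),(567,177)]]
bs=[pk(p,2.8,(110,200)) for p in[(375,222),(363,313),(351,415),(336,525)]]
ct=[pk(p,3.5,(120,170)) for p in[(178,440),(285,420),(387,397),(489,373)]]
cs=[pk(p,2.8,(110,200)) for p in[(168,110),(159,198),(149,287),(140,391)]]
for nm,ys,tt,ss in(("block",[102,34,-34,-102],bt,bs),("carrier",[99,33,-33,-99],ct,cs)):
    for P,q in((T,tt),(S,ss)):
        X=np.array([onz(P,r,24)[:2] for r in q])
        f=lambda p:(np.c_[p[0]-np.sin(p[2])*np.array(ys),p[1]+np.cos(p[2])*np.array(ys)]-X).ravel()
        r=least_squares(f,[X[:,0].mean(),X[:,1].mean(),0]); print(nm,r.x[:2],round(r.x[2],3),"resid",r.fun)
# vessels: tops and region centroids
D=dict(medium_bottle=(24,105),oil_bottle=(21,88),beaker=(21,50),jar=(18,54))
for n in D:
    for P in(T,S):
        g=regions_of(n,P)[0]; rr,cc=np.where(g["region"]); c=(rr.mean(),cc.mean())
        print(n,round(g["confidence"],2),np.array(c),"at mid",onz(P,c,8+D[n][1]/2), len(rr))
E
python3 m.py
```

```text
block [549.4 152.6] 0.123 resid [-0.4  0.1  0.8  0.2 -0.5  0.2  0.1 -0.6]
block [554.2 151.9] 0.126 resid [-0.3  1.8  0.3 -0.6 -0.3 -0.6  0.3 -0.6]
carrier [410.9 200.6] 0.224 resid [-0.2 -3.3  1.   0.5  0.3  1.1 -1.1  1.7]
carrier [414.3 199.8] 0.222 resid [ 0.4 -2.5 -0.1  0.3  0.7 -0.8 -1.   3. ]
medium_bottle 0.67 [244.6 219.7] at mid [390.8 296.9  60.5] 486
medium_bottle 0.63 [137.3 259. ] at mid [392.5 297.5  60.5] 1162
oil_bottle 0.82 [226.1 309.2] at mid [433.1 105.4  52. ] 336
oil_bottle 0.76 [240.  248.4] at mid [435.3 103.   52. ] 891
beaker 0.7 [238.9 250.5] at mid [404.7 233.7  33. ] 257
beaker 0.78 [175.5 255.1] at mid [403.3 235.8  33. ] 707
jar 0.62 [232.3 280. ] at mid [419.9 168.4  35. ] 203
jar 0.6 [205.7 253. ] at mid [418.9 175.   35. ] 539
```

```bash
cat > p.py <<'E'
import sys
from h import *
from scipy.spatial.transform import Rotation as Ro
np.set_printoptions(precision=4,suppress=True)
s=sense(); q=np.array(s["ee_rot"]); R=Ro.from_quat(q[[1,2,3,0]]).as_matrix()
p=np.array(s["eef_pos"]); print(s["time_s"],p,"a",np.arctan2(R[1,0],R[0,0]),"j",s["joints"],"grip",s["grip_width"],s["grip_force"])
G=Ro.from_euler("xz",[np.pi,1.745]).as_matrix()
print("R\n",R,"turn",(Ro.from_matrix(R.T@G)).as_rotvec()/(np.pi/2))
for a in sys.argv[1:]: print(a,np.round(R.T@(np.array(eval(a))-p)/400,3))
E
python3 p.py 400,-150,250 400,-100,250 391,150,250
```

```text
1.6 [ 155.5121 -501.4369  250.2943] a 0.30076239375388636 j [-1.4934  0.3129  1.4977 -0.      1.331  -0.2234] grip 0.9977593245363529 0.0
R
 [[ 0.9551  0.2962 -0.    ]
 [ 0.2962 -0.9551  0.    ]
 [ 0.     -0.     -1.    ]] turn [-0.     -0.     -0.9194]
400,-150,250 [ 0.844 -0.658  0.001]
400,-100,250 [ 0.881 -0.777  0.001]
391,150,250 [ 1.045 -1.381  0.001]
```

>>> {"name": "jog_arm", "arguments": {"series": "0.844 -0.658 0 0 0 -0.919 1;0.844 -0.658 0 0 0 -0.919 1;0.844 -0.658 0 0 0 -0.919 1;0.844 -0.658 0 0 0 -0.919 1;0.844 -0.658 0 0 0 -0.919 1;0.844 -0.658 0 0 0 -0.919 1;0.844 -0.658 0 0 0 -0.919 1;0.844 -0.658 0 0 0 -0.919 1;0.844 -0.658 0 0 0 -0.919 1;0.844 -0.658 0 0 0 -0.919 1;0.844 -0.658 0 0 0 -0.919 1", "grip_force": 30}}

```text
time_s: 2.98
eef_pos: [399.8, -150.5, 250.3]
ee_rot: [-0.0, 0.644, 0.765, 0.0]
force: [-0.3, 0.8, 0.5]
grip_width: 1.002
grip_force: 0.0
```

```bash
python3 p.py 391,230,230 391.5,296.5,180
```

```text
2.975 [ 399.7666 -150.5361  250.3097] a 1.7416862063941574 j [-0.6359  0.0948  1.7676  0.      1.2792 -0.8068] grip 1.001615157725234 0.0
R
 [[-0.1701  0.9854 -0.    ]
 [ 0.9854  0.1701  0.    ]
 [ 0.     -0.     -1.    ]] turn [-0.     -0.     -0.0021]
391,230,230 [0.941 0.14  0.051]
391.5,296.5,180 [1.105 0.17  0.176]
```

>>> {"name": "jog_arm", "arguments": {"series": "0.941 0.14 0.051 0 0 0 1;0.941 0.14 0.051 0 0 0 1;0.941 0.14 0.051 0 0 0 1;0.941 0.14 0.051 0 0 0 1;0.941 0.14 0.051 0 0 0 1;0.941 0.14 0.051 0 0 0 1;0.941 0.14 0.051 0 0 0 1;0.941 0.14 0.051 0 0 0 1;0.941 0.14 0.051 0 0 0 1"}}

```text
time_s: 4.1
eef_pos: [390.6, 229.1, 230.0]
ee_rot: [0.0, 0.644, 0.765, -0.0]
force: [0.3, 0.1, -0.4]
grip_width: 1.0
grip_force: 0.0
```

```bash
python3 p.py 391.5,296.5,190 391.5,296.5,66
```

```text
4.1 [390.5632 229.1284 230.0056] a 1.7419161692692517 j [ 0.2709  0.1717  1.7339 -0.0002  1.2359  0.0999] grip 1.0002764087923415 0.0
R
 [[-0.1703  0.9854  0.0002]
 [ 0.9854  0.1703 -0.0002]
 [-0.0002  0.0001 -1.    ]] turn [ 0.0001  0.0001 -0.002 ]
391.5,296.5,190 [0.166 0.031 0.1  ]
391.5,296.5,66 [0.166 0.031 0.41 ]
```

>>> {"name": "jog_arm", "arguments": {"series": "0.166 0.031 0.1 0 0 0 0.7;0.166 0.031 0.1 0 0 0 0.7;0.166 0.031 0.1 0 0 0 0.7;0.166 0.031 0.18 0 0 0 0.7;0.166 0.031 0.25 0 0 0 0.7;0.166 0.031 0.3 0 0 0 0.7;0.166 0.031 0.35 0 0 0 0.7;0.166 0.031 0.39 0 0 0 0.7;0.166 0.031 0.41 0 0 0 0.7;0.166 0.031 0.41 0 0 0 0.7"}}

```text
time_s: 5.35
eef_pos: [391.3, 297.3, 66.3]
ee_rot: [0.0, 0.644, 0.765, 0.0]
force: [-0.4, 0.8, 0.7]
grip_width: 0.849
grip_force: 0.0
```

Run:
```python
from h import *
P=capture("scene"); i=cv2.cvtColor(P["img"],cv2.COLOR_RGB2BGR)[60:320,160:420]; cv2.imwrite("pics/a1.png",cv2.resize(i,None,fx=2.2,fy=2.2))
```

```text
(no output)
```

View pics/a1.png

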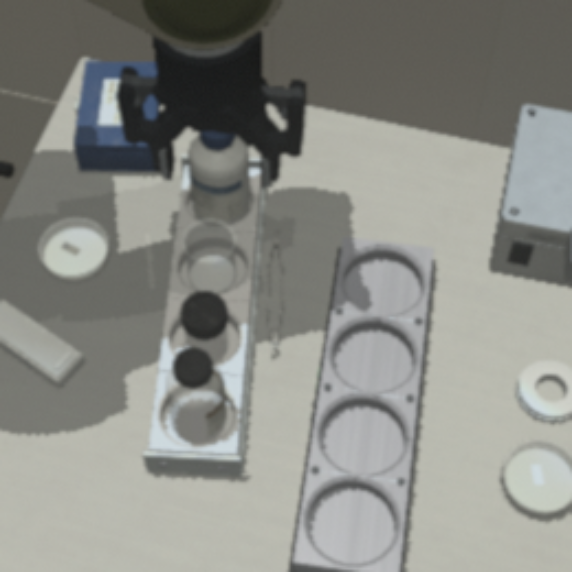

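The fingers stand on either side of the bottle, at about crop (165,160) and (270,165). I'll close the gripper now.

>>> {"name": "jog_arm", "arguments": {"series": "0 0 0 0 0 0 0.1;0 0 0 0 0 0 0.1;0 0 0 0 0 0 -0.3;0 0 0 0 0 0 -0.3;0 0 0 0 0 0 -0.3;0 0 0 0 0 0 -0.3;0 0 -0.02 0 0 0 -0.3;0 0 -0.06 0 0 0 -0.3;0 0 -0.12 0 0 0 -0.3;0 0 -0.18 0 0 0 -0.3;0 0 -0.24 0 0 0 -0.3;0 0 -0.24 0 0 0 -0.3"}}

```text
time_s: 6.9
eef_pos: [391.4, 298.2, 163.2]
ee_rot: [0.001, 0.643, 0.766, 0.001]
force: [-0.2, 0.2, -1.9]
grip_width: 0.541
grip_force: 31.3
```

```bash
python3 p.py 430,235,170 564.7,50.8,170 564.7,50.8,67
python3 - <<'E'
from h import *
P=capture("scene"); i=cv2.cvtColor(P["img"],cv2.COLOR_RGB2BGR)[60:320,160:420]; cv2.imwrite("pics/a2.png",cv2.resize(i,None,fx=2.2,fy=2.2))
E
```

```text
6.9 [391.356  298.1976 163.1774] a 1.7445095544945854 j [0.4125 0.3297 1.7179 0.     1.091  0.2388] grip 0.5407324791457035 31.26996249658987
R
 [[-0.1728  0.9849  0.0027]
 [ 0.9849  0.1728  0.0012]
 [ 0.0007  0.0029 -1.    ]] turn [ 0.0018 -0.0004 -0.0003]
430,235,170 [-0.172  0.068 -0.017]
564.7,50.8,170 [-0.684  0.32  -0.017]
564.7,50.8,67 [-0.684  0.319  0.241]
```

View pics/a2.png

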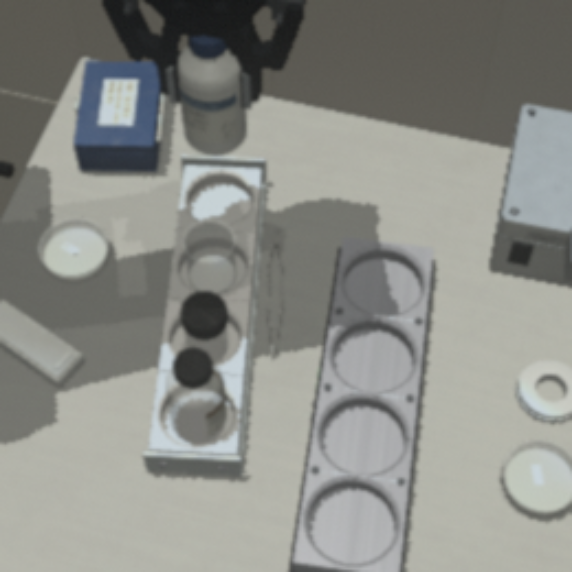

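The bottle is gripped upright and clear of its nest. Its width reads 46 mm.

>>> {"name": "jog_arm", "arguments": {"series": "-0.04 0.02 -0.017 0 0 0 -0.3;-0.11 0.05 -0.017 0 0 0 -0.3;-0.19 0.09 -0.017 0 0 0 -0.3;-0.27 0.127 -0.017 0 0 0 -0.3;-0.35 0.164 -0.017 0 0 0 -0.3;-0.43 0.2 -0.017 0 0 0 -0.3;-0.51 0.24 -0.017 0 0 0 -0.3;-0.59 0.277 -0.017 0 0 0 -0.3;-0.65 0.304 -0.017 0 0 0 -0.3;-0.684 0.32 -0.017 0 0 0 -0.3;-0.684 0.32 -0.017 0 0 0 -0.3;-0.684 0.32 0.04 0 0 0 -0.3;-0.684 0.32 0.09 0 0 0 -0.3;-0.684 0.32 0.13 0 0 0 -0.3;-0.684 0.32 0.13 0 0 0 -0.3;-0.684 0.32 0.13 0 0 0 -0.3"}}

```text
time_s: 8.95
eef_pos: [564.5, 50.7, 110.6]
ee_rot: [0.0, 0.643, 0.766, 0.0]
force: [1.0, -0.7, -1.2]
grip_width: 0.536
grip_force: 31.2
```

```bash
cat > e.py <<'E'
import sys
from h import *
P=capture("scene"); i=cv2.cvtColor(P["img"],cv2.COLOR_RGB2BGR)[90:340,200:450]; cv2.imwrite(sys.argv[1],cv2.resize(i,None,fx=2.3,fy=2.3))
E
python3 p.py 564.7,50.8,67 ; python3 e.py pics/a3.png
```

```text
8.95 [564.5138  50.7144 110.636 ] a 1.7446554420168752 j [-0.1171  0.5453  1.5401  0.      1.055  -0.2909] grip 0.535769430595318 31.20165215455927
R
 [[-0.173   0.9849  0.0011]
 [ 0.9849  0.173  -0.0001]
 [-0.0003  0.0011 -1.    ]] turn [ 0.0007  0.0002 -0.0002]
564.7,50.8,67 [0.    0.    0.109]
```

View pics/a3.png

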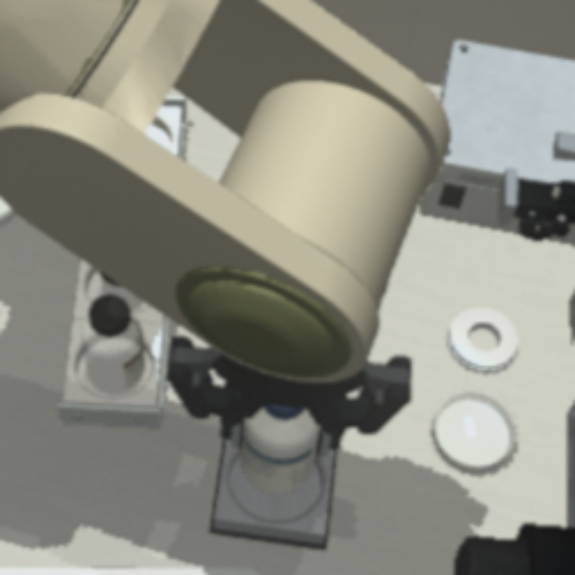

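The bottle is over the right-end well, at about (275,480). I'll lower it.

>>> {"name": "jog_arm", "arguments": {"series": "0 0 0.03 0 0 0 -0.3;0 0 0.06 0 0 0 -0.3;0 0 0.085 0 0 0 -0.3;0 0 0.1 0 0 0 -0.3;0 0 0.106 0 0 0 -0.3;0 0 0.109 0 0 0 -0.3;0 0 0.11 0 0 0 -0.3;0 0 0.11 0 0 0 -0.3"}}

```text
time_s: 10.0
eef_pos: [564.3, 50.5, 66.6]
ee_rot: [0.0, 0.643, 0.766, 0.0]
force: [-2.2, -0.8, 4.9]
grip_width: 0.538
grip_force: 31.7
```

>>> {"name": "jog_arm", "arguments": {"series": "0 0 0 0 0 0 0.2;0 0 0 0 0 0 0.3;0 0 0 0 0 0 0.7;0 0 0 0 0 0 0.7;0 0 0 0 0 0 0.7;0 0 -0.05 0 0 0 0.7;0 0 -0.12 0 0 0 0.7;0 0 -0.2 0 0 0 0.7;0 0 -0.28 0 0 0 0.7;0 0 -0.28 0 0 0 0.7"}}

```text
time_s: 11.25
eef_pos: [565.2, 50.5, 180.2]
ee_rot: [0.002, 0.643, 0.766, 0.001]
force: [0.6, -0.6, -0.2]
grip_width: 0.842
grip_force: 0.0
```

```bash
python3 p.py 404.5,233,170 404.5,233,48
```

```text
11.25 [565.1627  50.4992 180.1647] a 1.7444748556349485 j [-0.1173  0.4639  1.4692  0.      1.2039 -0.291 ] grip 0.842038099703762 0.0
R
 [[-0.1728  0.9849  0.0046]
 [ 0.985   0.1728 -0.0005]
 [-0.0013  0.0045 -1.    ]] turn [ 0.0028  0.0008 -0.0003]
404.5,233,170 [ 0.519 -0.317  0.023]
404.5,233,48 [ 0.519 -0.318  0.328]
```

>>> {"name": "jog_arm", "arguments": {"series": "0.13 -0.08 0.023 0 0 0 0.7;0.26 -0.16 0.023 0 0 0 0.7;0.39 -0.24 0.023 0 0 0 0.7;0.519 -0.317 0.023 0 0 0 0.7;0.519 -0.317 0.023 0 0 0 0.7;0.519 -0.317 0.023 0 0 0 0.7;0.519 -0.317 0.1 0 0 0 0.7;0.519 -0.317 0.18 0 0 0 0.7;0.519 -0.317 0.23 0 0 0 0.7;0.519 -0.317 0.23 0 0 0 0.7;0.519 -0.317 0.23 0 0 0 0.7"}}

```text
time_s: 12.62
eef_pos: [404.3, 232.7, 86.5]
ee_rot: [0.0, 0.644, 0.765, 0.0]
force: [0.5, 0.2, 0.4]
grip_width: 0.848
grip_force: 0.0
```

```bash
python3 p.py 404.5,233,48; python3 e.py pics/a4.png
```

```text
12.625 [404.3206 232.7018  86.4718] a 1.743187951160729 j [ 0.2703  0.3975  1.8636 -0.      0.8795  0.0979] grip 0.8475643493835797 0.0
R
 [[-0.1715  0.9852  0.0009]
 [ 0.9852  0.1715  0.0002]
 [ 0.0001  0.0009 -1.    ]] turn [ 0.0006 -0.     -0.0012]
404.5,233,48 [0.001 0.    0.096]
```

View pics/a4.png

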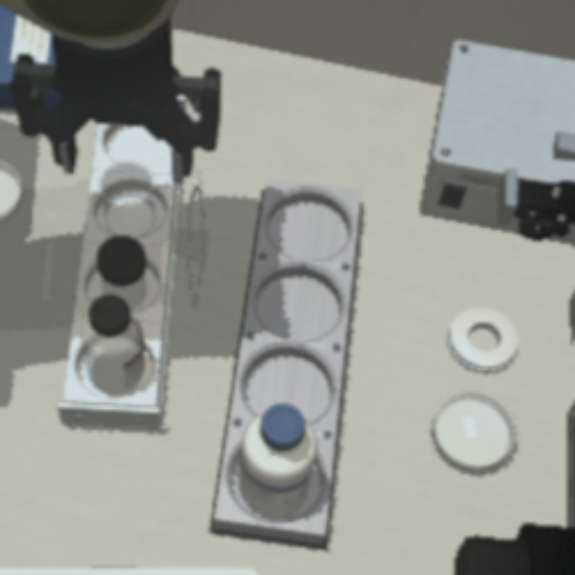

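The medium bottle stands in the right-end well, with its cap at (283,425). The fingers are centred over the beaker.

>>> {"name": "jog_arm", "arguments": {"series": "0 0 0.05 0 0 0 0.7;0 0 0.08 0 0 0 0.7;0 0 0.096 0 0 0 0.7;0 0 0.096 0 0 0 0.7;0 0 0.096 0 0 0 0.1;0 0 0.096 0 0 0 0.1;0 0 0.096 0 0 0 -0.4;0 0 0.096 0 0 0 -0.4;0 0 0.096 0 0 0 -0.4;0 0 0.096 0 0 0 -0.4;0 0 0.096 0 0 0 -0.4"}}

```text
time_s: 14.05
eef_pos: [403.8, 233.3, 47.9]
ee_rot: [0.0, 0.643, 0.766, 0.0]
force: [0.0, 0.1, 5.4]
grip_width: 0.473
grip_force: 30.1
```

>>> {"name": "jog_arm", "arguments": {"series": "0 0 -0.02 0 0 0 -0.4;0 0 -0.06 0 0 0 -0.4;0 0 -0.12 0 0 0 -0.4;0 0 -0.18 0 0 0 -0.4;0 0 -0.24 0 0 0 -0.4;0 0 -0.28 0 0 0 -0.4;0 0 -0.28 0 0 0 -0.4;0 0 -0.28 0 0 0 -0.4"}}

```text
time_s: 15.05
eef_pos: [403.1, 233.0, 158.9]
ee_rot: [-0.0, 0.643, 0.766, -0.0]
force: [-0.4, -0.5, -0.6]
grip_width: 0.471
grip_force: 30.3
```

```bash
python3 p.py 556.2,118.3,160 556.2,118.3,80; python3 e.py pics/a5.png
```

```text
15.05 [403.0926 233.0043 158.8758] a 1.744324057550199 j [ 0.2717  0.2836  1.7954 -0.      1.0638  0.0981] grip 0.4710611988920579 30.3393028996652
R
 [[-0.1727  0.985  -0.0011]
 [ 0.985   0.1727 -0.0003]
 [-0.0001 -0.0011 -1.    ]] turn [-0.0007  0.0001 -0.0004]
556.2,118.3,160 [-0.349  0.328 -0.003]
556.2,118.3,80 [-0.349  0.328  0.197]
```

View pics/a5.png

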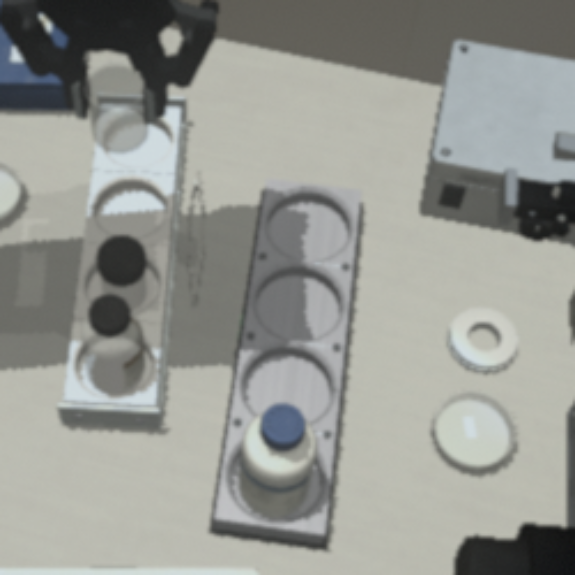

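The beaker is lifted upright at about (120,105) and its nest is empty.

>>> {"name": "jog_arm", "arguments": {"series": "-0.04 0.035 -0.003 0 0 0 -0.4;-0.1 0.094 -0.003 0 0 0 -0.4;-0.16 0.15 -0.003 0 0 0 -0.4;-0.22 0.207 -0.003 0 0 0 -0.4;-0.28 0.263 -0.003 0 0 0 -0.4;-0.325 0.305 -0.003 0 0 0 -0.4;-0.349 0.328 -0.003 0 0 0 -0.4;-0.349 0.328 -0.003 0 0 0 -0.4;-0.349 0.328 0.06 0 0 0 -0.4;-0.349 0.328 0.13 0 0 0 -0.4;-0.349 0.328 0.19 0 0 0 -0.4;-0.349 0.328 0.24 0 0 0 -0.4;-0.349 0.328 0.262 0 0 0 -0.4;-0.349 0.328 0.272 0 0 0 -0.4;-0.349 0.328 0.277 0 0 0 -0.4;-0.349 0.328 0.277 0 0 0 -0.4;-0.349 0.328 0.277 0 0 0 -0.4"}}

```text
time_s: 17.23
eef_pos: [557.0, 118.3, 49.1]
ee_rot: [0.0, 0.643, 0.766, 0.0]
force: [0.4, -0.4, -1.5]
grip_width: 0.47
grip_force: 30.4
```

>>> {"name": "jog_arm", "arguments": {"series": "0 0 0.002 0 0 0 -0.4;0 0 0.003 0 0 0 -0.4;0 0 0.004 0 0 0 -0.4;0 0 0.004 0 0 0 -0.4"}}

```text
time_s: 17.73
eef_pos: [557.1, 118.3, 47.9]
ee_rot: [0.0, 0.643, 0.766, 0.0]
force: [-2.4, -0.2, 7.5]
grip_width: 0.472
grip_force: 30.7
```

>>> {"name": "jog_arm", "arguments": {"series": "0 0 0 0 0 0 0.1;0 0 0 0 0 0 0.2;0 0 0 0 0 0 0.7;0 0 0 0 0 0 0.7;0 0 0 0 0 0 0.7;0 0 -0.05 0 0 0 0.7;0 0 -0.12 0 0 0 0.7;0 0 -0.2 0 0 0 0.7;0 0 -0.28 0 0 0 0.7;0 0 -0.3 0 0 0 0.7;0 0 -0.3 0 0 0 0.7"}}

```text
time_s: 19.1
eef_pos: [556.7, 118.3, 166.6]
ee_rot: [-0.0, 0.643, 0.766, -0.0]
force: [0.1, -0.4, 0.1]
grip_width: 0.85
grip_force: 0.0
```

```bash
python3 p.py 419.5,169,165 419.5,169,51
```

```text
19.1 [556.6645 118.2728 166.605 ] a 1.7443375375639811 j [ 0.0035  0.4839  1.4761  0.      1.182  -0.17  ] grip 0.8499617856219996 0.0
R
 [[-0.1727  0.985  -0.0003]
 [ 0.985   0.1727  0.    ]
 [ 0.0001 -0.0003 -1.    ]] turn [-0.0002 -0.     -0.0004]
419.5,169,165 [ 0.184 -0.316  0.004]
419.5,169,51 [ 0.184 -0.316  0.289]
```

>>> {"name": "jog_arm", "arguments": {"series": "0.046 -0.08 0.004 0 0 0 0.7;0.09 -0.16 0.004 0 0 0 0.7;0.14 -0.24 0.004 0 0 0 0.7;0.184 -0.316 0.004 0 0 0 0.7;0.184 -0.316 0.004 0 0 0 0.7;0.184 -0.316 0.1 0 0 0 0.7;0.184 -0.316 0.17 0 0 0 0.7;0.184 -0.316 0.22 0 0 0 0.7;0.184 -0.316 0.22 0 0 0 0.7"}}

```text
time_s: 20.23
eef_pos: [419.2, 168.5, 77.4]
ee_rot: [-0.001, 0.643, 0.766, -0.001]
force: [-0.5, -0.7, 0.3]
grip_width: 0.852
grip_force: 0.0
```

```bash
python3 p.py 419.5,169,51; python3 e.py pics/a6.png
```

```text
20.225 [419.1994 168.5064  77.4437] a 1.743836694287646 j [ 0.1219  0.3895  1.9092 -0.0001  0.8467 -0.0511] grip 0.8519409646876631 0.0
R
 [[-0.1722  0.9851 -0.0038]
 [ 0.9851  0.1722 -0.0005]
 [ 0.0001 -0.0038 -1.    ]] turn [-0.0024 -0.0001 -0.0007]
419.5,169,51 [0.001 0.001 0.066]
```

View pics/a6.png

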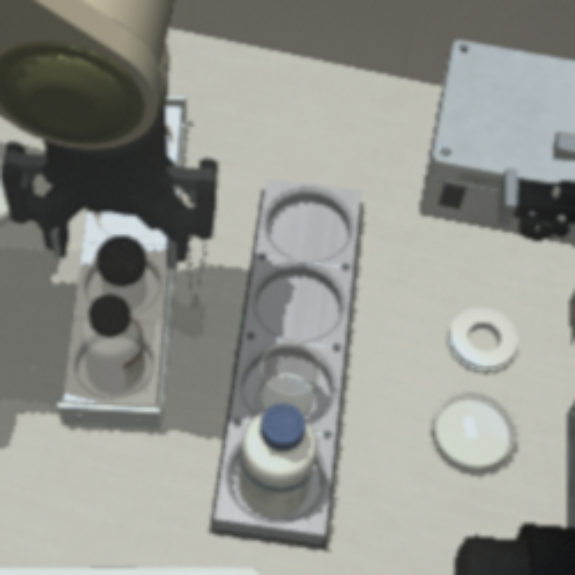

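The beaker stands in the second well from the right, at (288,385). I'll check the jar lid at (122,260) and the oil cap at (110,315) for alignment along the row.

Run:
```python
from h import *
P=capture("scene")
print(onz(P,(90+260/2.3,200+122/2.3),62),onz(P,(90+315/2.3,200+110/2.3),96))
```

```text
[423.9240403  164.77806697  62.        ] [437.38783677 103.14096099  96.        ]
```

>>> {"name": "jog_arm", "arguments": {"series": "-0.003 0.003 0.03 0 0 0 0.7;-0.003 0.003 0.055 0 0 0 0.7;-0.003 0.003 0.066 0 0 0 0.7;-0.003 0.003 0.066 0 0 0 0.7;-0.003 0.003 0.066 0 0 0 0.1;-0.003 0.003 0.066 0 0 0 0.1;-0.003 0.003 0.066 0 0 0 -0.5;-0.003 0.003 0.066 0 0 0 -0.5;-0.003 0.003 0.066 0 0 0 -0.5;-0.003 0.003 0.066 0 0 0 -0.5;-0.003 0.003 0.066 0 0 0 -0.5;-0.003 0.003 0.066 0 0 0 -0.5"}}

```text
time_s: 21.82
eef_pos: [421.1, 168.0, 53.0]
ee_rot: [0.0, 0.643, 0.766, 0.0]
force: [-1.2, -1.5, 5.8]
grip_width: 0.388
grip_force: 29.7
```

>>> {"name": "jog_arm", "arguments": {"series": "0 0 -0.02 0 0 0 -0.5;0 0 -0.06 0 0 0 -0.5;0 0 -0.12 0 0 0 -0.5;0 0 -0.18 0 0 0 -0.5;0 0 -0.24 0 0 0 -0.5;0 0 -0.26 0 0 0 -0.5;0 0 -0.26 0 0 0 -0.5;0 0 -0.26 0 0 0 -0.5"}}

```text
time_s: 22.82
eef_pos: [420.6, 167.9, 155.8]
ee_rot: [-0.001, 0.643, 0.766, -0.001]
force: [-0.2, -0.5, -0.7]
grip_width: 0.399
grip_force: 30.0
```

```bash
python3 p.py 548.3,186,155 548.3,186,55; python3 e.py pics/a7.png
```

```text
22.825 [420.5529 167.9084 155.8227] a 1.7443169798568259 j [ 0.1201  0.2621  1.8341  0.      1.0472 -0.0534] grip 0.39932775368928747 29.962794677121565
R
 [[-0.1727  0.985  -0.0017]
 [ 0.985   0.1727 -0.0002]
 [ 0.0001 -0.0017 -1.    ]] turn [-0.0011 -0.0001 -0.0004]
548.3,186,155 [-0.011  0.322  0.001]
548.3,186,55 [-0.011  0.323  0.251]
```

View pics/a7.png

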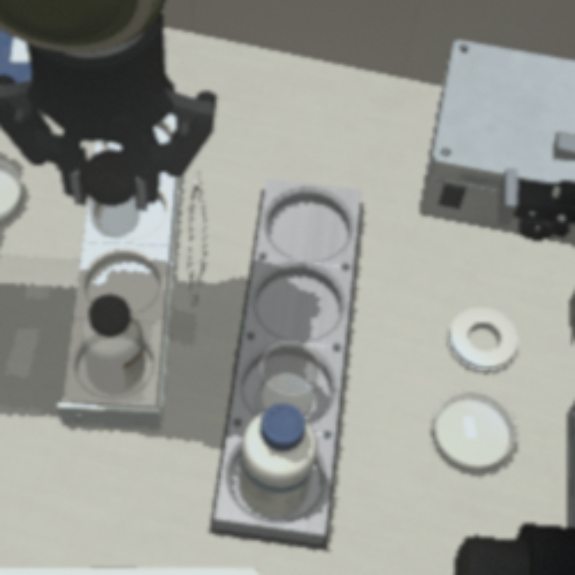

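The jar is held upright, with its lid at (112,175).

>>> {"name": "jog_arm", "arguments": {"series": "0 0.03 0 0 0 0 -0.5;-0.003 0.09 0 0 0 0 -0.5;-0.006 0.16 0 0 0 0 -0.5;-0.008 0.23 0 0 0 0 -0.5;-0.01 0.29 0 0 0 0 -0.5;-0.011 0.322 0 0 0 0 -0.5;-0.011 0.322 0 0 0 0 -0.5;-0.011 0.322 0.06 0 0 0 -0.5;-0.011 0.322 0.13 0 0 0 -0.5;-0.011 0.322 0.19 0 0 0 -0.5;-0.011 0.322 0.23 0 0 0 -0.5;-0.011 0.322 0.245 0 0 0 -0.5;-0.011 0.322 0.251 0 0 0 -0.5;-0.011 0.322 0.251 0 0 0 -0.5;-0.011 0.322 0.251 0 0 0 -0.5;-0.011 0.322 0.254 0 0 0 -0.5;-0.011 0.322 0.256 0 0 0 -0.5;-0.011 0.322 0.256 0 0 0 -0.5"}}

```text
time_s: 25.12
eef_pos: [548.6, 185.9, 54.2]
ee_rot: [-0.0, 0.643, 0.766, -0.0]
force: [-0.1, -0.2, -1.4]
grip_width: 0.395
grip_force: 30.0
```

>>> {"name": "jog_arm", "arguments": {"series": "0 0 0.002 0 0 0 -0.5;0 0 0.003 0 0 0 -0.5;0 0 0.004 0 0 0 -0.5;0 0 0.004 0 0 0 -0.5"}}

```text
time_s: 25.62
eef_pos: [548.7, 185.8, 53.1]
ee_rot: [0.0, 0.643, 0.766, 0.0]
force: [-1.9, -1.1, 5.7]
grip_width: 0.396
grip_force: 30.4
```

>>> {"name": "jog_arm", "arguments": {"series": "0 0 0 0 0 0 0;0 0 0 0 0 0 0.1;0 0 0 0 0 0 0.7;0 0 0 0 0 0 0.7;0 0 0 0 0 0 0.7;0 0 -0.05 0 0 0 0.7;0 0 -0.12 0 0 0 0.7;0 0 -0.2 0 0 0 0.7;0 0 -0.28 0 0 0 0.7;0 0 -0.3 0 0 0 0.7;0 0 -0.3 0 0 0 0.7"}}

```text
time_s: 27.0
eef_pos: [548.5, 185.9, 172.2]
ee_rot: [-0.0, 0.643, 0.766, -0.0]
force: [-0.2, -0.0, -0.8]
grip_width: 0.854
grip_force: 0.0
```

```bash
python3 p.py 435,103.5,165 435,103.5,54
```

```text
27.0 [548.4897 185.8601 172.2292] a 1.7443608398580097 j [ 0.1245  0.4987  1.4367 -0.      1.2064 -0.049 ] grip 0.8540121074793126 0.0
R
 [[-0.1727  0.985  -0.0002]
 [ 0.985   0.1727 -0.    ]
 [ 0.     -0.0003 -1.    ]] turn [-0.0002 -0.     -0.0004]
435,103.5,165 [-0.154 -0.315  0.018]
435,103.5,54 [-0.154 -0.315  0.296]
```

>>> {"name": "jog_arm", "arguments": {"series": "-0.039 -0.08 0.01 0 0 0 0.7;-0.077 -0.16 0.018 0 0 0 0.7;-0.115 -0.24 0.018 0 0 0 0.7;-0.154 -0.315 0.018 0 0 0 0.7;-0.154 -0.315 0.018 0 0 0 0.7;-0.154 -0.315 0.08 0 0 0 0.7;-0.154 -0.315 0.12 0 0 0 0.7;-0.154 -0.315 0.12 0 0 0 0.7"}}

```text
time_s: 28.0
eef_pos: [434.8, 103.8, 123.3]
ee_rot: [-0.001, 0.643, 0.766, -0.001]
force: [-1.0, 0.7, 0.4]
grip_width: 0.848
grip_force: 0.0
```

```bash
python3 p.py 435,103.5,54; python3 e.py pics/a8.png
```

```text
28.0 [434.7986 103.7538 123.2663] a 1.7445169531567768 j [-0.029   0.3007  1.8843  0.0001  0.9599 -0.2028] grip 0.8484701186059749 0.0
R
 [[-0.1728  0.9849 -0.0032]
 [ 0.9849  0.1728  0.0002]
 [ 0.0008 -0.0032 -1.    ]] turn [-0.002  -0.0005 -0.0003]
435,103.5,54 [-0.001  0.001  0.173]
```

View pics/a8.png

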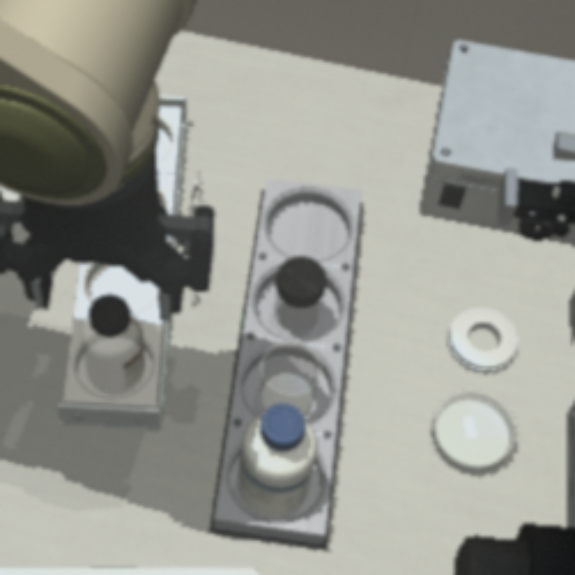

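The jar stands in the third well from the right, with its lid at (300,280). The fingers straddle the oil bottle.

>>> {"name": "jog_arm", "arguments": {"series": "0 0 0.05 0 0 0 0.7;0 0 0.1 0 0 0 0.7;0 0 0.14 0 0 0 0.7;0 0 0.165 0 0 0 0.7;0 0 0.173 0 0 0 0.7;0 0 0.173 0 0 0 0.7;0 0 0.173 0 0 0 0.1;0 0 0.173 0 0 0 0.1;0 0 0.173 0 0 0 -0.4;0 0 0.173 0 0 0 -0.4;0 0 0.173 0 0 0 -0.4;0 0 0.173 0 0 0 -0.4;0 0 0.173 0 0 0 -0.4"}}

```text
time_s: 29.68
eef_pos: [435.2, 103.4, 55.9]
ee_rot: [0.0, 0.643, 0.766, 0.0]
force: [-1.5, -0.4, 4.4]
grip_width: 0.471
grip_force: 29.9
```

>>> {"name": "jog_arm", "arguments": {"series": "0 0 -0.02 0 0 0 -0.4;0 0 -0.06 0 0 0 -0.4;0 0 -0.12 0 0 0 -0.4;0 0 -0.18 0 0 0 -0.4;0 0 -0.24 0 0 0 -0.4;0 0 -0.27 0 0 0 -0.4;0 0 -0.27 0 0 0 -0.4;0 0 -0.27 0 0 0 -0.4"}}

```text
time_s: 30.68
eef_pos: [434.7, 103.5, 162.7]
ee_rot: [-0.001, 0.643, 0.766, -0.0]
force: [0.1, -0.3, -0.8]
grip_width: 0.465
grip_force: 30.8
```

```bash
python3 p.py 539.8,253.2,162 539.8,253.2,57; python3 e.py pics/a9.png
```

```text
30.675 [434.7222 103.4783 162.6964] a 1.744353240906915 j [-0.0296  0.24    1.8424  0.      1.0607 -0.2032] grip 0.46541590907660757 30.839323522523046
R
 [[-0.1727  0.985  -0.0015]
 [ 0.985   0.1727  0.0001]
 [ 0.0003 -0.0015 -1.    ]] turn [-0.0009 -0.0002 -0.0004]
539.8,253.2,162 [0.323 0.323 0.001]
539.8,253.2,57 [0.323 0.324 0.264]
```

View pics/a9.png

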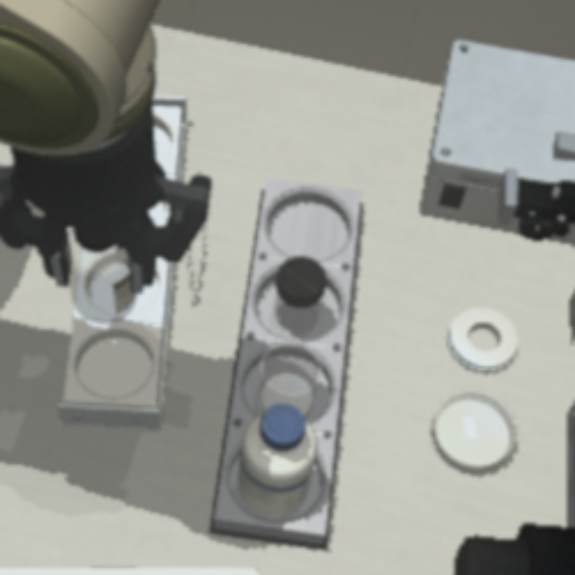

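The oil bottle is lifted upright at about (110,280), and the jar is well below the path it will take.

>>> {"name": "jog_arm", "arguments": {"series": "0.03 0.03 0 0 0 0 -0.4;0.08 0.08 0 0 0 0 -0.4;0.135 0.135 0 0 0 0 -0.4;0.19 0.19 0 0 0 0 -0.4;0.245 0.245 0 0 0 0 -0.4;0.295 0.295 0 0 0 0 -0.4;0.323 0.323 0 0 0 0 -0.4;0.323 0.323 0 0 0 0 -0.4;0.323 0.323 0.06 0 0 0 -0.4;0.323 0.323 0.13 0 0 0 -0.4;0.323 0.323 0.19 0 0 0 -0.4;0.323 0.323 0.23 0 0 0 -0.4;0.323 0.323 0.25 0 0 0 -0.4;0.323 0.323 0.26 0 0 0 -0.4;0.323 0.323 0.264 0 0 0 -0.4;0.323 0.323 0.266 0 0 0 -0.4;0.323 0.323 0.266 0 0 0 -0.4;0.323 0.323 0.266 0 0 0 -0.4"}}

```text
time_s: 32.98
eef_pos: [540.2, 253.0, 57.3]
ee_rot: [0.0, 0.643, 0.766, 0.0]
force: [-0.1, 0.1, -0.6]
grip_width: 0.472
grip_force: 30.8
```

>>> {"name": "jog_arm", "arguments": {"series": "0 0 0.002 0 0 0 -0.4;0 0 0.003 0 0 0 -0.4;0 0 0.004 0 0 0 -0.4;0 0 0.004 0 0 0 -0.4"}}

```text
time_s: 33.48
eef_pos: [540.2, 253.1, 56.0]
ee_rot: [0.0, 0.643, 0.766, 0.0]
force: [-2.0, -0.7, 4.7]
grip_width: 0.468
grip_force: 31.6
```

Contact again. I'll release, go up and clear the view.

>>> {"name": "jog_arm", "arguments": {"series": "0 0 0 0 0 0 0.1;0 0 0 0 0 0 0.2;0 0 0 0 0 0 0.7;0 0 0 0 0 0 0.7;0 0 0 0 0 0 0.7;0 0 -0.05 0 0 0 0.7;0 0 -0.12 0 0 0 0.7;0 0 -0.2 0 0 0 0.7;0 0 -0.28 0 0 0 0.7;0 0 -0.3 0 0 0 0.7;0 -0.1 -0.32 0 0 0 0.7;0 -0.2 -0.32 0 0 0 0.7;0 -0.3 -0.32 0 0 0 0.7;0 -0.4 -0.32 0 0 0 0.7;0 -0.4 -0.32 0 0 0 0.7;0 -0.4 -0.32 0 0 0 0.7"}}

```text
time_s: 35.48
eef_pos: [382.9, 225.4, 183.2]
ee_rot: [-0.0, 0.643, 0.766, -0.0]
force: [0.5, 0.1, -0.3]
grip_width: 0.844
grip_force: 0.0
```

```bash
python3 e.py pics/b1.png
python3 - <<'E'
from h import *
np.set_printoptions(precision=1,suppress=True)
c=np.array([552,152]);u=np.array([np.cos(.125),np.sin(.125)]);v=np.array([-u[1],u[0]])
for k in("top","scene"):
    P=capture(k)
    for n in("medium_bottle","beaker","jar","oil_bottle"):
        for m in mark_of(n,P)[:1]:
            d=onz(P,m["point"],8)[:2]-c; print(k,n,round(m["confidence"],2),d@u,d@v)
E
```

```text
top medium_bottle 0.66 -2.6874754366609768 -102.7857441076029
top beaker 0.88 -1.9384455562388176 -26.551896722206752
top jar 0.79 -3.9290155757288745 28.684433329457462
top oil_bottle 0.8 1.1932415227083215 100.03385694840622
scene medium_bottle 0.97 -1.8174754083921414 -100.18427633961898
scene beaker 0.71 5.937471849960888 -37.85092459156119
scene jar 0.62 3.2876248538503923 37.51372729472299
scene oil_bottle 0.61 1.0459395592978424 105.51231331507454
```

View pics/b1.png

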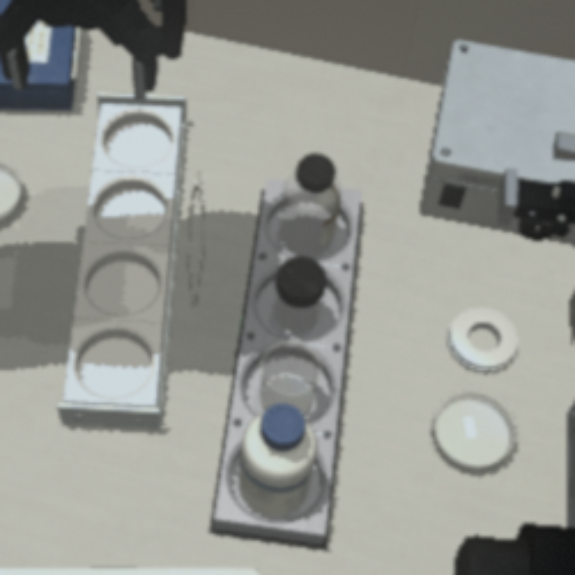

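All four vessels stand upright in the block in the mirrored order: oil at (315,175), jar at (300,280), beaker at (288,385), medium at (283,425). The carrier is empty and the robot is clear of everything.

```bash
python3 -c "from rig import *; print(finish_job())"
```

```text
the job is handed in; nothing more can be done
None
```

All four vessels stand upright in the warming block in reverse order (from the right: medium bottle, beaker, jar, oil bottle), each lowered to the well floor before release; I handed the job in at about 36 s of the 109 s limit, but the hand-in call returned no verdict.

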